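# Lay the ink spatula beside the other one on the tool board

### The job

Pick up the loose wooden-handled ink spatula lying on the table and lay it flat in the middle of the empty half of the plywood tool board, side by side with the spatula that already lies there: parallel to the board's long sides, centred along the board, and with its blade pointing the same way as the other one's. Set it down rather than dropping it, and leave the other spatula as it lies.

Things in the scene. Friction and masses are not known exactly. Their poses are not given: they have to be found in the camera images.
- spatula_handle (a point): centre of the loose spatula's handle, half-way up (9.5 mm above what it lies on). Spatula: 205 mm long, 70 g; straight timber handle 108 x 26 x 19 mm high, then a thin flat blade; it lies flat on the table near a brush and a marker. x axis: from handle to blade; y: across the handle (grasp width 26 mm); z: up. The whole spatula's middle is 48 mm along +x from here.
- spatula_tip (a point): the blade's tip of the loose spatula, on its long axis, 150 mm along +x from the handle's centre; same axes
- tool_board: fixed plywood board, 300 (x) x 200 (y) x 12 mm; origin: centre of its underside, on the table; z up. A batten 6 mm wide, 2 mm high along x parts it in two halves; stops 14 mm wide, 9 mm high along both short ends (270 mm between them); long sides open. Empty half: +y; its middle is at x 0, y +50, top z 12 mm. The other spatula's blade points to about +x.
- laid_spatula_handle (a point): the spatula already lying in the board's -y half, 225 mm long, loose: centre of its handle (108 x 26 x 19 mm), half-way up, 9.5 mm above the board; x axis from handle to blade. It stays where it is.
Things that resemble listed ones, but are neither listed nor needed, are in the scene too. Leave any green or red look-alike of the part that bears spatula_handle alone.

How it is judged:
By the outcome, as a careful person would: the job done as asked, in the order asked, and still so for the second after the job is handed in, with the robot touching nothing.
It also fails if it takes over 35 s, if anything falls off the work surface, if the arm or the gripper's body presses on something with over 40 N, if the wrist force passes 120 N, or if a joint passes its speed limit or range.

### The arm

A 6-joint arm with a two-finger parallel gripper is mounted at the origin on the work surface; the furniture and walls round the work are solid. World frame = base frame: x ahead of the robot, y to its left, z up, the work surface at z = 0. Lengths are in m, angles in degrees, forces in N, time in s.
With the tool pointing down it reaches from about 0.3 to 0.95 m from the base axis. Payload 3.1 kg.
Tool frame: the origin (TCP) lies midway between the tips of the shut fingers; the grasp point (between the pads) lies 19 mm behind it; z points along the fingers, x is the direction in which the jaws open and shut, and the axes are right-handed (so a half turn about z gives the same grasp; the last joint's range is limited). The gripper opens to 85 mm and grips with 20 to 120 N. Pads are 22 mm wide; open, the fingers measure 114 mm over their backs; the gripper's body (76 mm by 85 mm) begins 54 mm behind the grasp point. The pads swing forward as they close: fully open they stand 13 mm farther back than shut.
Start: joints at [70.72, 17.653, 93.61, -0, 68.738, -3.994], TCP at [0.165, 0.603, 0.209] pointing down, gripper open.
Joint ranges: [-175.34, 175.34], [-45.06, 112.39], [2.9, 150.54], [-68.45, 248.45], [3.09, 151.38], [-168.51, 168.51]. Speed limits (degrees/s): [159.86, 159.86, 180, 180, 180, 180].

### API

Orientations are given as a 3x3 rotation matrix whose columns are the frame's x, y, z axes.
In Python, from plant import readout, vision, workorder gives the robot as it stands. The module is installed in compiled form; this text tells all that it offers.
- The arm moves only by the tool arm_command, never from a script. Its argument "commands" is a list of rows, each a list of 2 entries, a list of its own where there are three numbers: the shift along the tool's x, y, z in units of 100 mm (1.0 is 100 mm), then the turn, a rotation vector about the tool's x, y, z in units of 360 degrees (1.0 is 360 degrees). In form: [[[dx, dy, dz], [ax, ay, az]], ...]. A call has 1 to 20 rows; each row is the pose to reach, as a shift and turn from the pose commanded when the call began, along the tool's axes at that moment, turning the shorter way round; what a row does not reach only later rows make up. A row lasts 1/10 s, in which the tool goes at most 50 mm and 8.59 degrees, less where a joint would pass 70% of its speed; a pose out of reach is approached as far as the arm can. A call with a number of a shift or a turn outside -1 to 1 is refused whole. A call with a gripper value outside its range is refused whole. "fingers" is the gripper's target within -1 to 1 (shut at 1, half-way at 0, fully open at -1), set as the call begins (left out, the last holds). The fingers move at their own pace and stop on an object; "squeeze" is the grip in N (left out, the last holds). Time passes only in rows, so rows that repeat a pose let the fingers close. It gives the time, the measured TCP pose, the force and the opening at its end, in the units of the state.
- readout.get_obs(): the state, without advancing time (a new reading comes with each control period).
- vision.snapshot(name): name is "scene" or "top" or "wrist"; returns a dict with "img" (400x640x3 uint8, blue, green, red), "K" (3x3 intrinsics, pixels), "pose" (4x4, takes a point from camera to world coordinates). Camera axes: x right, y down, z forward; pixel columns grow to the right and rows downward; lengths in m; the calibration is good to about 2 mm. A picture is of the moment at which its call begins. There is no depth.
- workorder.hand_in(): hands the job in, once; it reports no verdict.
Trained networks look in the newest picture that a camera, given by its name, has taken for a name from the list of things; names that differ only in an ending like _2 or _b are one class to them, and where a whole thing is asked for, a point or a joint stands for the part that bears it (a point fixed in the world has none). Each returns a list of dicts, best first, with "score" (0 to 1); they miss things now and then, are a little off and sometimes report something else, mostly with a low value. They report only what shows in the picture. A call takes as long as a camera call. They do not tell look-alikes from the thing itself.
- vision.search_frame(camera, target): "position" ([x, y, z] in m, in world coordinates, good to about 4 mm: the middle of the surface that is visible of it).
- vision.tip_of(camera, target): "position" ([x, y, z] in m, in world coordinates, good to about 4 mm: a listed point, or the origin of a listed thing).
The state is a dict: "t": time; "joint_positions": joint angles; "qvel": joint speeds; "tau": joint torques, N m; "position": TCP position; "orientation": TCP orientation; "contact_force": force on the tool from outside, world axes, zero at the start; "moment": the same for the moment, N m; "gripper_width": finger opening in m.
Only numpy, scipy, OpenCV 4.12 (cv2) and the standard library are available. Lean on these libraries where they do the work, as an engineer would, in place of code of your own. Each camera call takes 0.05 s, during which the arm holds its last target.

## Working session

There is one attempt and no reset: what is moved stays moved. The work goes in short steps, Python scripts to look and compute and a tool call to move; the robot and the scene stay as the last step left them, time stands still between calls to the robot, and variables do not carry over. Pictures are saved under pics/ and viewed, and the job is handed in when it is done.

Besides the shell and the picture viewer there is one more tool, called after ">>>" as a command line: name --argument value ..., lists and objects as JSON in quotes. arm_command: Moves the arm, as the interface text tells. Its arguments: {"type":"object","properties":{"commands":{"type":"array","items":{"type":"array"}},"fingers":{"type":"number"},"squeeze":{"type":"number"}},"required":["commands"]}

```bash
mkdir -p pics; cat > h.py <<'E'
import numpy as np, cv2
from plant import readout, vision, workorder
def snap(n,f):
    s=vision.snapshot(n); cv2.imwrite('pics/'+f,s['img']); return s
def ray(s,uv):
    K,P=s['K'],s['pose']; d=P[:3,:3]@np.linalg.inv(K)@np.array([uv[0],uv[1],1.]); return P[:3,3],d
def onz(s,uv,z):
    o,d=ray(s,uv); return o+d*(z-o[2])/d[2]
def proj(s,p):
    P=np.linalg.inv(s['pose']); c=P[:3,:3]@np.array(p)+P[:3,3]; u=s['K']@c; return u[:2]/u[2]
def tri(l):
    A=np.zeros((3,3));b=np.zeros(3)
    for s,uv in l:
        o,d=ray(s,uv); d=d/np.linalg.norm(d); M=np.eye(3)-np.outer(d,d); A+=M;b+=M@o
    return np.linalg.solve(A,b)
E
python3 - <<'E'
from h import *
np.set_printoptions(precision=4,suppress=True)
for c in ['scene','top']:
    s=snap(c,c+'1.png'); print(c,s['pose'][:3,3])
    for t in ['spatula_handle','spatula_tip','tool_board','laid_spatula_handle']:
        for r in vision.tip_of(c,t)[:4]: print(t,np.round(r['position'],4),round(r['score'],2),proj(s,r['position']))
print(readout.get_obs())
E
```

```text
scene [-0.2958 -1.1245  0.6834]
spatula_handle [ 0.2697 -0.2239  0.0079] 0.76 [303.2417 277.5035]
spatula_handle [0.2157 0.2695 0.0098] 0.64 [206.5349 207.5564]
spatula_handle [0.3907 0.1443 0.0129] 0.55 [274.8315 210.0245]
spatula_tip [0.4403 0.2787 0.0095] 0.74 [268.7167 193.1903]
spatula_tip [ 0.2369 -0.0783  0.0136] 0.69 [263.7856 252.9554]
tool_board [ 0.5314 -0.1464  0.0016] 0.96 [368.1142 241.5435]
laid_spatula_handle [ 0.4798 -0.2003  0.0179] 0.77 [365.7546 249.0769]
top [0.2464 0.0181 1.1658]
spatula_handle [ 0.274  -0.2241  0.0081] 0.92 [407.391  256.7478]
spatula_handle [0.3867 0.1415 0.0049] 0.69 [283.5354 217.4855]
spatula_handle [0.214  0.272  0.0069] 0.68 [237.3352 275.8385]
spatula_handle [ 0.5293 -0.1541 -0.0017] 0.18 [381.2415 172.2666]
spatula_tip [0.1318 0.3908 0.0064] 0.78 [195.1032 304.416 ]
spatula_tip [ 0.2379 -0.0776  0.0085] 0.68 [357.244  268.7926]
spatula_tip [0.4423 0.2841 0.0084] 0.56 [236.7696 198.6583]
tool_board [ 0.5329 -0.1513 -0.0033] 0.95 [380.2303 171.2419]
laid_spatula_handle [ 0.4798 -0.2014  0.0265] 0.66 [398.8949 186.3658]
{'t': 0.5, 'joint_positions': array([70.7201, 17.6553, 93.6134, -0.0002, 68.7368, -3.994 ]), 'qvel': array([-0.0081, -0.0331, -0.0372,  0.086 , -0.0054,  0.0598]), 'tau': array([  0.0003, -41.4809, -27.6722,  -0.0001,   0.0025,  -0.    ]), 'position': array([0.1648, 0.6029, 0.2094]), 'orientation': array([[ 0.2636,  0.9646, -0.    ],
       [ 0.9646, -0.2636, -0.0001],
       [-0.0001, -0.    , -1.    ]]), 'contact_force': array([-0.2453, -0.3787, -0.1971]), 'moment': array([ 0.0057, -0.0266,  0.0194]), 'gripper_width': 0.08545905649622254}
```

View pics/scene1.png

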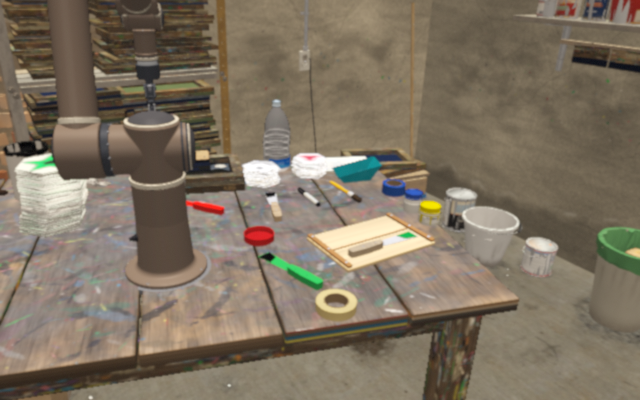

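View pics/top1.png

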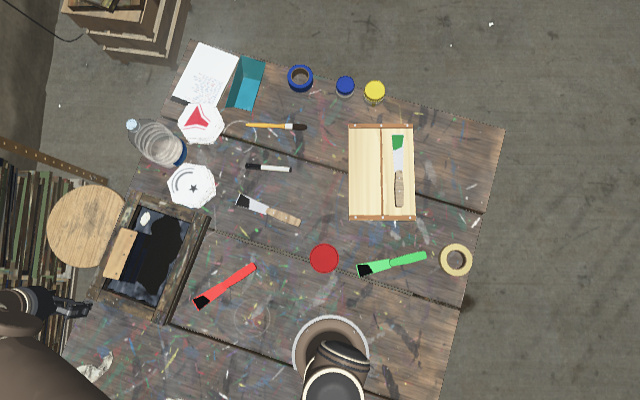

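```bash
python3 - <<'E'
import cv2
i=cv2.imread('pics/top1.png')
cv2.imwrite('pics/top1c.png',cv2.resize(i[130:330,180:440],None,fx=3,fy=3,interpolation=cv2.INTER_CUBIC))
E
```

```text
(no output)
```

View pics/top1c.png

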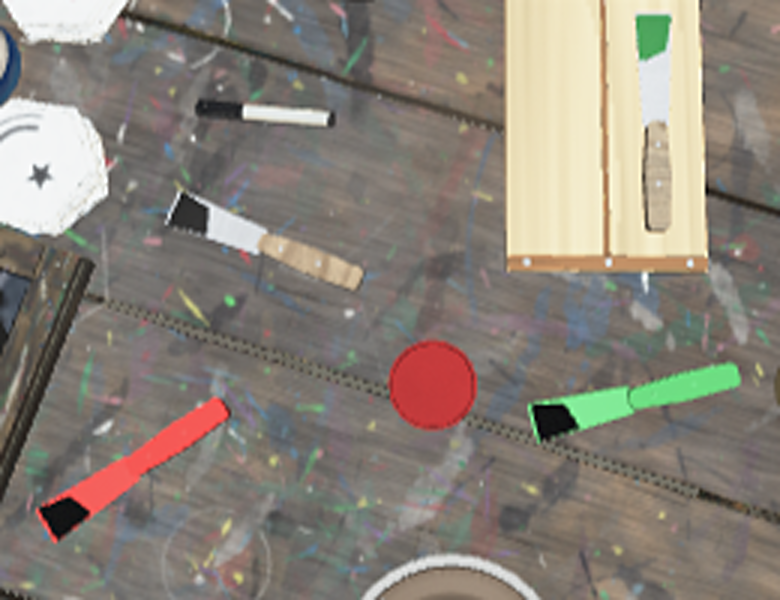

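Top view: the wanted wooden-handled spatula is at (283,217), with its blade tip near (237,199). Things that could be mistaken for it: the green one at (407,257), the red one at (237,276), the laid one on the board at (399,186), the brush at (290,126) and the marker at (270,168). The crop shows wood grain, rivets and a metal blade, so I choose (283,217). The board's empty half is on the left, around (364,172).

```bash
cat >> h.py <<'E'
from scipy.spatial.transform import Rotation as R
np.set_printoptions(precision=4,suppress=True)
def Rdown(a):
    a=np.radians(a); x=np.array([np.cos(a),np.sin(a),0]); z=np.array([0,0,-1.]); return np.c_[x,np.cross(z,x),z]
def plan(p,a):
    o=readout.get_obs(); Ro=np.array(o['orientation']); 
    d=Ro.T@(np.array(p)-o['position'])*10
    r=R.from_matrix(Ro.T@Rdown(a)).as_rotvec()/(2*np.pi)
    print('t',o['t'],'pos',o['position'],'yaw',np.degrees(np.arctan2(Ro[1,0],Ro[0,0])),'shift',d,'turn',r)
E
python3 - <<'E'
from h import *
s=snap('wrist','w1.png'); o=readout.get_obs(); Ro=o['orientation']
print(s['K'], Ro.T@(s['pose'][:3,3]-o['position']), Ro.T@s['pose'][:3,:3])
plan([.42,.17,.25],-21)
E
```

```text
[[285.4749   0.     318.9147]
 [  0.     285.4749 198.0635]
 [  0.       0.       1.    ]] [-0.0002 -0.0668 -0.1648] [[ 1.     -0.0007 -0.0022]
 [ 0.0012  0.9635  0.2677]
 [ 0.0019 -0.2677  0.9635]]
t 0.55 pos [0.1648 0.6029 0.2095] yaw 74.71440011023999 shift [-3.503   3.6029 -0.4053] turn [-0.     -0.      0.2659]
```

>>> arm_command --commands '[[[-0.3,0.3,-0.1],[0,0,0]],[[-0.6,0.6,-0.2],[0,0,0]],[[-0.9,0.9,-0.3],[0,0,0]]]'

```text
t: 0.85
position: [0.2283, 0.4912, 0.2396]
orientation: [[0.262, 0.965, 0.0], [0.965, -0.262, -0.0], [-0.0, 0.0, -1.0]]
contact_force: [1.0, 0.6, 0.7]
gripper_width: 0.0852
```

>>> arm_command --commands '[[[-0.3,0.3,0],[0,0,0]],[[-0.6,0.6,0],[0,0,0]],[[-0.9,0.9,0],[0,0,0]]]'

```text
t: 1.15
position: [0.2917, 0.3805, 0.2399]
orientation: [[0.263, 0.965, 0.001], [0.965, -0.263, 0.001], [0.001, 0.001, -1.0]]
contact_force: [0.4, 0.4, 0.1]
gripper_width: 0.0853
```

>>> arm_command --commands '[[[-0.3,0.3,0],[0,0,0]],[[-0.6,0.6,0],[0,0,0]],[[-0.9,0.9,0],[0,0,0]]]'

```text
t: 1.45
position: [0.3547, 0.2698, 0.2399]
orientation: [[0.263, 0.965, 0.001], [0.965, -0.263, 0.001], [0.001, 0.001, -1.0]]
contact_force: [-0.1, 0.3, 0.2]
gripper_width: 0.0857
```

>>> arm_command --commands '[[[-0.3,0.3,0],[0,0,0.02]],[[-0.6,0.6,0],[0,0,0.04]],[[-0.8,0.9,0],[0,0,0.06]],[[-0.8,0.9,0],[0,0,0.08]],[[-0.8,0.9,0],[0,0,0.1]],[[-0.8,0.9,0],[0,0,0.12]],[[-0.8,0.9,0],[0,0,0.14]],[[-0.8,0.9,0],[0,0,0.16]],[[-0.8,0.9,0],[0,0,0.18]],[[-0.8,0.9,0],[0,0,0.2]],[[-0.8,0.9,0],[0,0,0.22]],[[-0.8,0.9,0],[0,0,0.24]],[[-0.8,0.9,0],[0,0,0.26]],[[-0.8,0.9,0],[0,0,0.266]],[[-0.8,0.9,0],[0,0,0.266]],[[-0.8,0.9,0],[0,0,0.266]]]'

```text
t: 3.05
position: [0.4198, 0.1704, 0.2396]
orientation: [[0.934, -0.358, 0.0], [-0.358, -0.934, 0.0], [0.0, -0.0, -1.0]]
contact_force: [-0.3, 0.5, 0.1]
gripper_width: 0.0855
```

```bash
python3 - <<'E'
from h import *
s=snap('wrist','w2.png')
for t in ['spatula_handle','spatula_tip']:
    for f in (vision.tip_of,vision.search_frame):
        for r in f('wrist',t)[:3]: print(t,f.__name__,r['position'],round(r['score'],2),proj(s,r['position']))
plan([.42,.17,.25],-21)
E
```

```text
spatula_handle call [0.2201, 0.2669, 0.0102] 0.95 [157.6095 155.4577]
spatula_handle call [0.3973, 0.1388, 0.0095] 0.74 [311.4666 194.5265]
spatula_handle call [0.4176, 0.2067, 0.0123] 0.83 [307.0201 144.6935]
spatula_handle call [0.1907, 0.3099, 0.0112] 0.74 [121.9766 133.5096]
spatula_tip call [0.1329, 0.3898, 0.0097] 0.84 [51.4421 91.0727]
spatula_tip call [0.4438, 0.2845, 0.0088] 0.63 [303.691   80.0206]
spatula_tip call [0.4155, 0.211, 0.0096] 0.83 [304.4985 142.0914]
spatula_tip call [0.186, 0.3109, 0.0086] 0.66 [119.8524 133.9815]
t 3.3 pos [0.4198 0.1704 0.2395] yaw -21.02952828345867 shift [ 0.0029  0.0026 -0.1048] turn [-0.     -0.     -0.0001]
```

View pics/w2.png

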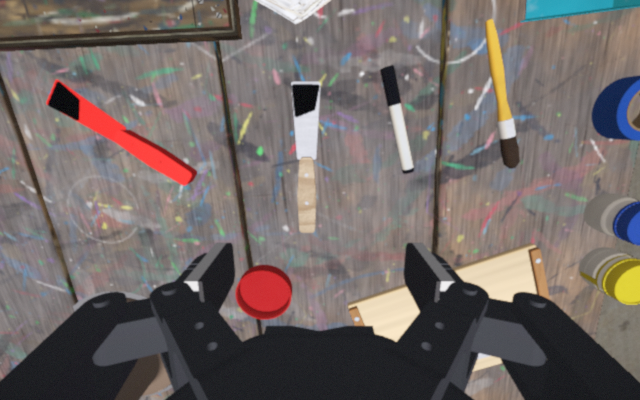

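```bash
python3 - <<'E'
import cv2
i=cv2.imread('pics/w2.png')
cv2.imwrite('pics/w2c.png',cv2.resize(i[70:250,250:370],None,fx=3.3,fy=3.3,interpolation=cv2.INTER_CUBIC))
i=cv2.imread('pics/top1.png')
cv2.imwrite('pics/top1d.png',cv2.resize(i[185:235,225:310],None,fx=9,fy=9,interpolation=cv2.INTER_CUBIC))
E
```

```text
(no output)
```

View pics/w2c.png

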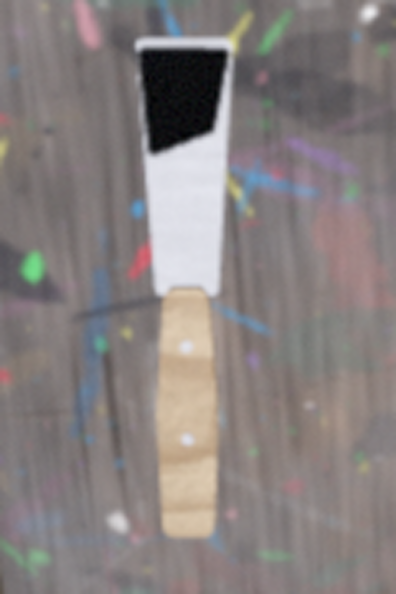

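View pics/top1d.png

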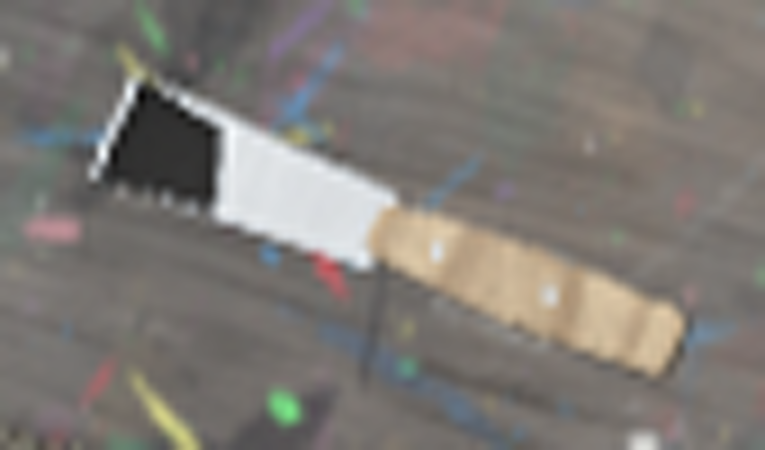

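```bash
python3 - <<'E'
from h import *
w=vision.snapshot('wrist'); t=vision.snapshot('top')
W=lambda u,v:(u/3.3+250-.35,v/3.3+70-.35)
T=lambda u,v:(u/9+225-.45,v/9+185-.45)
for n,a,b,z in [('r1',W(186,347),T(436,251),.019),('r2',W(187,440),T(549,295),.019),('end',W(189,536),T(670,340),.012),('start',W(188,289),T(383,232),.012),('tip',W(185,42),T(115,125),.01)]:
    print(n,tri([(w,a),(t,b)]),'wz',onz(w,a,z),'tz',onz(t,b,z))
E
```

```text
r1 [0.4007 0.1708 0.0198] wz [0.4016 0.1698 0.019 ] tz [0.3998 0.1717 0.019 ]
r2 [0.3863 0.1332 0.0201] wz [0.3871 0.1322 0.019 ] tz [0.3855 0.134  0.019 ]
end [0.3714 0.0931 0.0229] wz [0.3702 0.0884 0.012 ] tz [0.3718 0.0944 0.012 ]
start [0.4091 0.191  0.0035] wz [0.4107 0.1911 0.012 ] tz [0.407  0.1905 0.012 ]
tip [0.4445 0.2826 0.0031] wz [0.4452 0.2807 0.01  ] tz [0.4427 0.2821 0.01  ]
```

```bash
python3 - <<'E'
from h import *
plan([.3932,.1484,.04],-21.05); plan([.3932,.1484,.0035],-21.05)
E
```

```text
t 3.4 pos [0.4198 0.1703 0.2395] yaw -21.03490794210393 shift [-0.1696  0.3002  1.9947] turn [ 0. -0.  0.]
t 3.4 pos [0.4198 0.1703 0.2395] yaw -21.03490794210393 shift [-0.1696  0.3002  2.3597] turn [ 0. -0.  0.]
```

>>> arm_command --commands '[[[-0.08,0.15,0.3],[0,0,0]],[[-0.17,0.3,0.6],[0,0,0]],[[-0.17,0.3,0.9],[0,0,0]],[[-0.17,0.3,1.0],[0,0,0]]]' --fingers -0.3

```text
t: 3.8
position: [0.3903, 0.1476, 0.1367]
orientation: [[0.933, -0.359, -0.006], [-0.359, -0.933, -0.001], [-0.005, 0.003, -1.0]]
contact_force: [-1.1, -1.3, -0.3]
gripper_width: 0.0555
```

>>> arm_command --commands '[[[0,0,0.25],[0,0,0]],[[0,0,0.5],[0,0,0]],[[0,0,0.65],[0,0,0]],[[0,0,0.75],[0,0,0]],[[0,0,0.75],[0,0,0]],[[0,0,0.75],[0,0,0]]]'

```text
t: 4.4
position: [0.3941, 0.1488, 0.0652]
orientation: [[0.933, -0.359, 0.001], [-0.359, -0.933, 0.0], [0.001, -0.001, -1.0]]
contact_force: [-0.2, -0.6, 0.3]
gripper_width: 0.0554
```

```bash
python3 - <<'E'
from h import *
s=snap('wrist','w3.png')
plan([.3932,.1484,.0035],-21.05); print(readout.get_obs()['gripper_width'])
E
```

```text
t 4.45 pos [0.3944 0.1488 0.0655] yaw -21.040198009246172 shift [-0.0111  0.0095  0.62  ] turn [-0.0002 -0.0003  0.    ]
0.0556945880677821
```

View pics/w3.png

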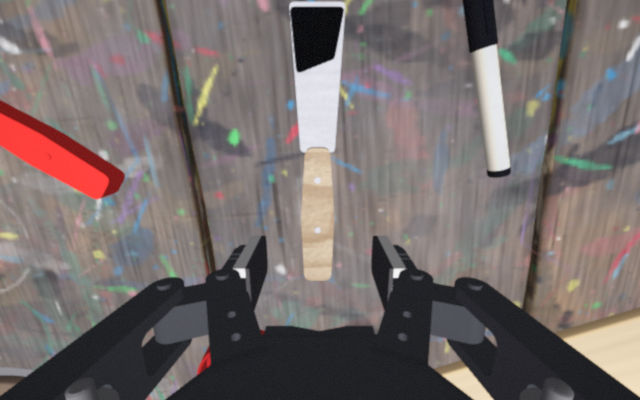

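Close view: the wooden handle at (318,215) sits centred between the fingers at 266 and 372, with the blade pointing up. The marker at (498,170) is clear.

>>> arm_command --commands '[[[0,0,0.2],[0,0,0]],[[0,0,0.4],[0,0,0]],[[0,0,0.52],[0,0,0]],[[0,0,0.58],[0,0,0]],[[0,0,0.61],[0,0,0]],[[0,0,0.61],[0,0,0]],[[0,0,0.61],[0,0,0]]]'

```text
t: 5.15
position: [0.3939, 0.1487, 0.004]
orientation: [[0.933, -0.359, 0.001], [-0.359, -0.933, 0.0], [0.001, -0.001, -1.0]]
contact_force: [0.0, -0.0, 0.2]
gripper_width: 0.0551
```

>>> arm_command --commands '[[[0,0,0],[0,0,0]],[[0,0,0],[0,0,0]],[[0,0,0],[0,0,0]],[[0,0,0],[0,0,0]],[[0,0,0],[0,0,0]],[[0,0,0],[0,0,0]]]' --fingers 1 --squeeze 45

```text
t: 5.75
position: [0.3931, 0.1485, 0.0035]
orientation: [[0.933, -0.359, -0.0], [-0.359, -0.933, -0.0], [-0.0, 0.0, -1.0]]
contact_force: [0.1, 1.0, -0.7]
gripper_width: -0.0001
```

>>> arm_command --commands '[[[0,0,-0.1],[0,0,0]],[[0,0,-0.3],[0,0,0]],[[0,0,-0.6],[0,0,0]],[[0,0,-0.9],[0,0,0]],[[0,0,-0.9],[0,0,0]],[[0,0,-0.9],[0,0,0]]]'

```text
t: 6.35
position: [0.394, 0.1487, 0.0946]
orientation: [[0.933, -0.359, 0.003], [-0.359, -0.933, 0.001], [0.002, -0.002, -1.0]]
contact_force: [-0.3, -0.0, -0.4]
gripper_width: -0.0001
```

```bash
python3 - <<'E'
from h import *
s=snap('wrist','w4.png'); print(readout.get_obs()['gripper_width'])
t=snap('top','top2.png')
i=t['img'];cv2.imwrite('pics/top2b.png',cv2.resize(i[110:235,335:430],None,fx=4.5,fy=4.5,interpolation=cv2.INTER_CUBIC))
i=snap('scene','scene2.png')['img'];cv2.imwrite('pics/scene2b.png',cv2.resize(i[205:275,300:440],None,fx=5,fy=5,interpolation=cv2.INTER_CUBIC))
plan([.484,-.1,.1],-90)
E
```

```text
0.0001925370301198824
t 6.5 pos [0.3919 0.1481 0.0924] yaw -21.04724265584592 shift [ 1.7508  1.9849 -0.0762] turn [0.0004 0.0001 0.1915]
```

View pics/w4.png

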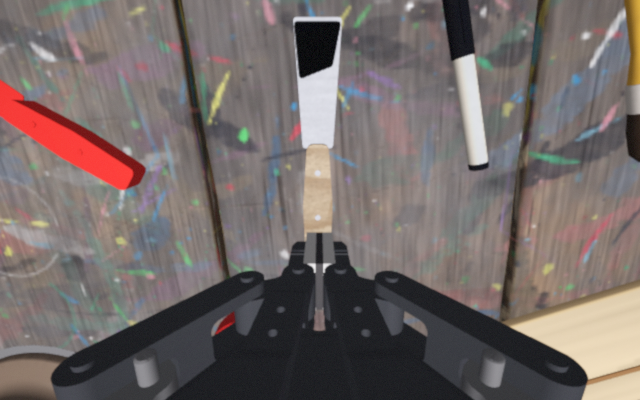

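View pics/top2b.png

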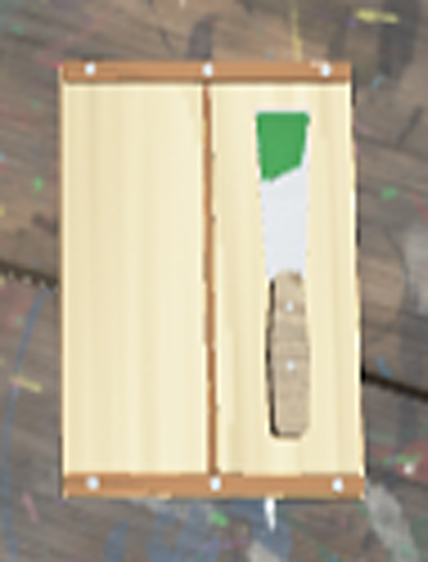

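View pics/scene2b.png

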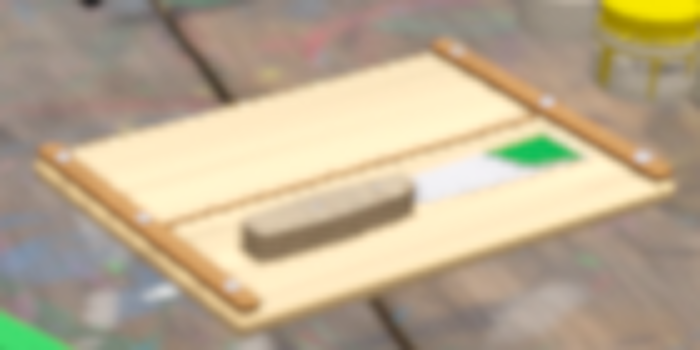

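Gripper width 0: the grasp missed, and the spatula is still on the table. I'll check whether it moved and why it was missed.

```bash
python3 - <<'E'
from h import *
w=vision.snapshot('wrist');t=vision.snapshot('top')
i=cv2.imread('pics/top2.png')
cv2.imwrite('pics/top2d.png',cv2.resize(i[170:240,215:320],None,fx=7,fy=7,interpolation=cv2.INTER_CUBIC))
i=cv2.imread('pics/w4.png')
cv2.imwrite('pics/w4c.png',cv2.resize(i[130:350,250:390],None,fx=2.7,fy=2.7,interpolation=cv2.INTER_CUBIC))
i=cv2.imread('pics/scene2.png')
cv2.imwrite('pics/scene2d.png',cv2.resize(i[90:260,200:360],None,fx=4,fy=3.5,interpolation=cv2.INTER_CUBIC))
o=readout.get_obs(); print(o['t'],o['position'],o['joint_positions'],o['contact_force'])
p=o['position'];Ro=o['orientation']
for q in [p,p-.019*Ro[:,2]]: print(proj(w,q),proj(t,q))
E
```

```text
6.6 [0.3919 0.1481 0.0923] [ 14.7449   4.1862 125.3878   0.0007  50.5915  35.7935] [-0.599  -0.3085 -0.5806]
[317.3925 231.493 ] [277.9656 211.798 ]
[317.2213 244.5444] [277.1471 210.837 ]
```

View pics/top2d.png

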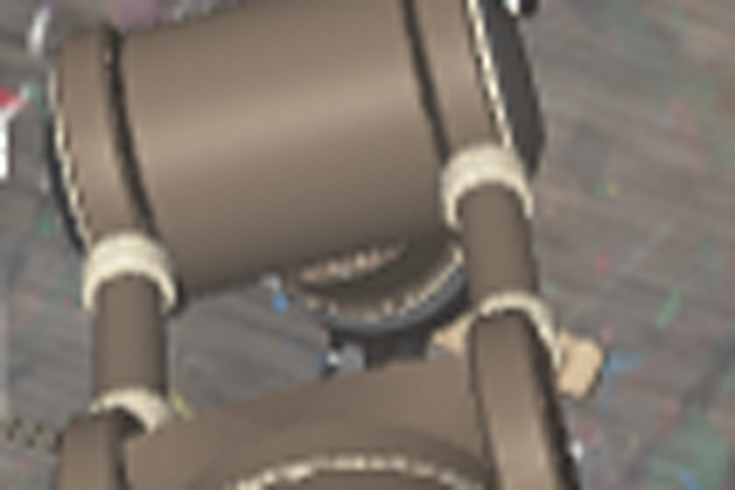

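View pics/w4c.png

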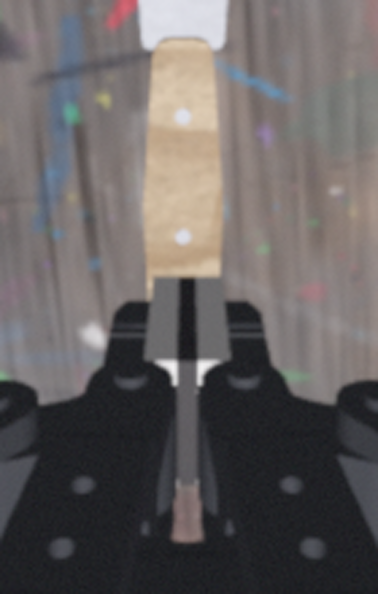

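View pics/scene2d.png

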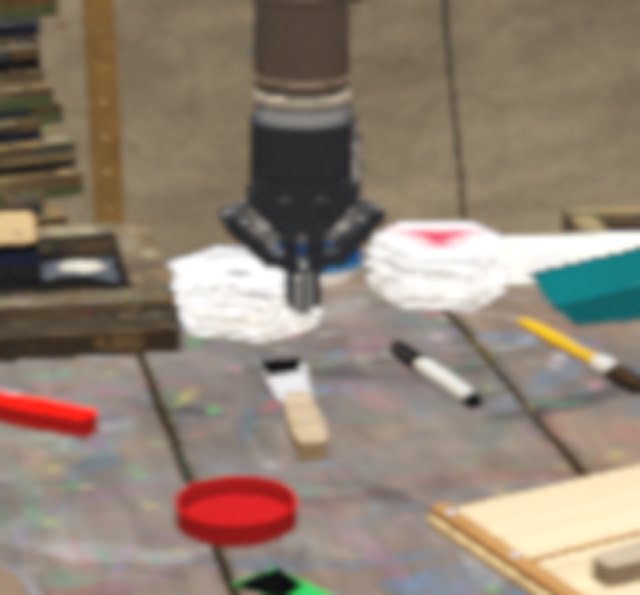

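```bash
python3 - <<'E'
from h import *
w=vision.snapshot('wrist')
for uv in [(317.4,173),(317.4,217.4)]: print(onz(w,uv,.0195))
print(onz(w,(317.5,18),.0035)) 
cv2.imwrite('pics/w4f.png',cv2.resize(cv2.imread('pics/w3.png')[130:300,220:420],None,fx=3.5,fy=3.5,interpolation=cv2.INTER_CUBIC))
s=vision.snapshot('scene')
# scene check: finger tip pixel vs tcp; handle end
o=readout.get_obs();print(proj(s,o['position']), 'tips seen', 303/4+200,308/3.5+90)
print(proj(s,[.3705,.0895,.0095]),'seen',310/4+200,447/3.5+90)
print(proj(s,[.3906,.1414,.019]))
E
```

```text
[0.3998 0.1698 0.0195]
[0.3854 0.1328 0.0195]
[0.4432 0.2818 0.0035]
[274.5937 185.8004] tips seen 275.75 178.0
[277.6271 219.128 ] seen 277.5 217.71428571428572
[275.2445 208.5926]
```

View pics/w4f.png

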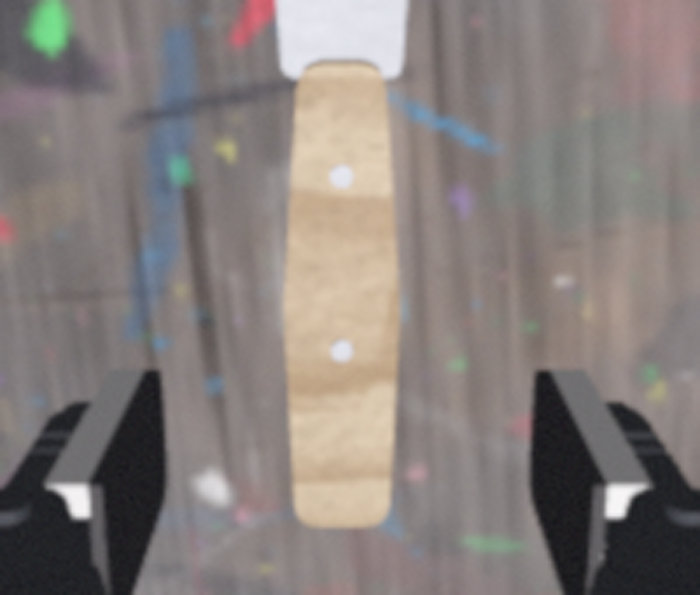

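```bash
python3 - <<'E'
from h import *
s=vision.snapshot('scene');o=readout.get_obs();p=o['position'];Ro=o['orientation']
i=s['img'].copy();f=6;x0,y0=225,120
c=cv2.resize(i[y0:y0+100,x0:x0+100],None,fx=f,fy=f,interpolation=cv2.INTER_CUBIC)
for k in [0,.019,.073,.1,.15]:
    u=proj(s,p-k*Ro[:,2]); print(k,u); cv2.circle(c,tuple(int(v) for v in ((u-[x0,y0]+.5)*f)),3,(0,0,255),-1)
cv2.imwrite('pics/s3.png',c)
i=cv2.imread('pics/scene1.png');p=np.array([.1648,.6029,.2094])
x0,y0=100,50
c2=cv2.resize(i[y0:y0+100,x0:x0+100],None,fx=f,fy=f,interpolation=cv2.INTER_CUBIC)
for k in [0,.019,.073,.1,.15]:
    u=proj(s,p+[0,0,k]); cv2.circle(c2,tuple(int(v) for v in ((u-[x0,y0]+.5)*f)),3,(0,0,255),-1)
cv2.imwrite('pics/s3b.png',c2); print(proj(s,p))
E
```

```text
0 [274.6493 185.7244]
0.019 [274.6384 179.9264]
0.073 [274.6066 163.1217]
0.1 [274.5904 154.5333]
0.15 [274.5597 138.2892]
[152.4482 121.9561]
```

View pics/s3.png

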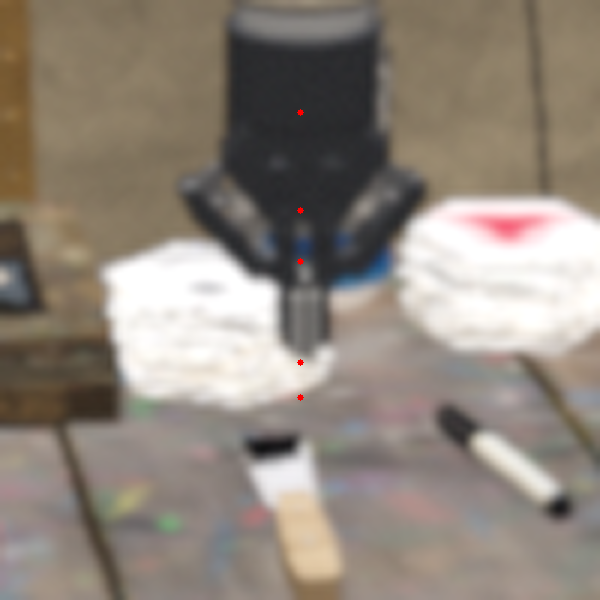

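View pics/s3b.png

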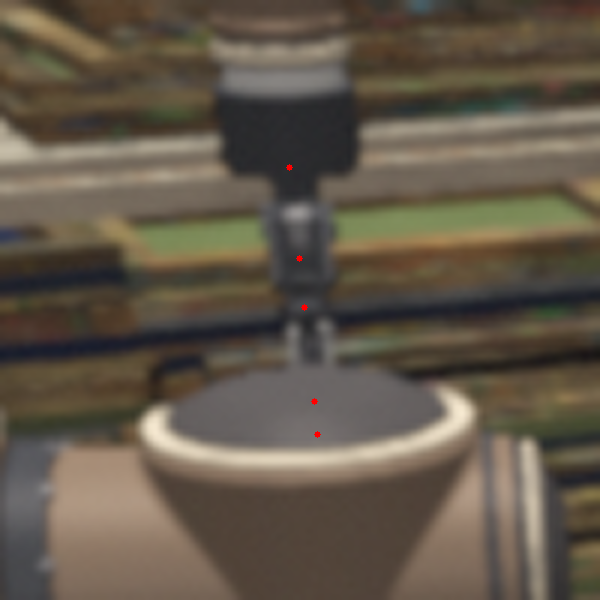

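The scene view shows the shut fingertips at crop (302,352), about 7.5 px above the projected TCP. The true tips are therefore about 25 mm behind the reported TCP. The wrist picture fits this, given the pads' front edge. So the fingers closed above the handle, which did not move. I'll reopen and go about 23 mm lower, watching the force.

>>> arm_command --commands '[[[0,0,0],[0,0,0]],[[0,0,0],[0,0,0]],[[0,0,0],[0,0,0]],[[0,0,0.1],[0,0,0]],[[0,0,0.4],[0,0,0]],[[0,0,0.7],[0,0,0]],[[0,0,0.85],[0,0,0]],[[0,0,0.9],[0,0,0]],[[0,0,0.9],[0,0,0]],[[0,0,0.9],[0,0,0]]]' --fingers -0.3

```text
t: 7.75
position: [0.3939, 0.1486, 0.0039]
orientation: [[0.933, -0.359, 0.001], [-0.359, -0.933, 0.0], [0.001, -0.001, -1.0]]
contact_force: [0.6, 0.6, -0.1]
gripper_width: 0.0558
```

>>> arm_command --commands '[[[0,0,0.05],[0,0,0]],[[0,0,0.1],[0,0,0]],[[0,0,0.14],[0,0,0]],[[0,0,0.14],[0,0,0]],[[0,0,0.14],[0,0,0]]]'

```text
t: 8.25
position: [0.393, 0.1484, -0.0106]
orientation: [[0.933, -0.359, -0.0], [-0.359, -0.933, -0.0], [-0.0, 0.0, -1.0]]
contact_force: [-0.9, 0.0, -0.1]
gripper_width: 0.0553
```

```bash
python3 - <<'E'
from h import *
s=snap('scene','s4.png');i=s['img']
cv2.imwrite('pics/s4.png',cv2.resize(i[170:240,235:320],None,fx=8,fy=8,interpolation=cv2.INTER_CUBIC))
snap('wrist','w5.png')
plan([.3932,.1484,-.02],-21.05)
E
```

```text
t 8.35 pos [ 0.3933  0.1485 -0.0104] yaw -21.04579798038606 shift [-0.0003  0.0013  0.0955] turn [-0. -0.  0.]
```

View pics/s4.png

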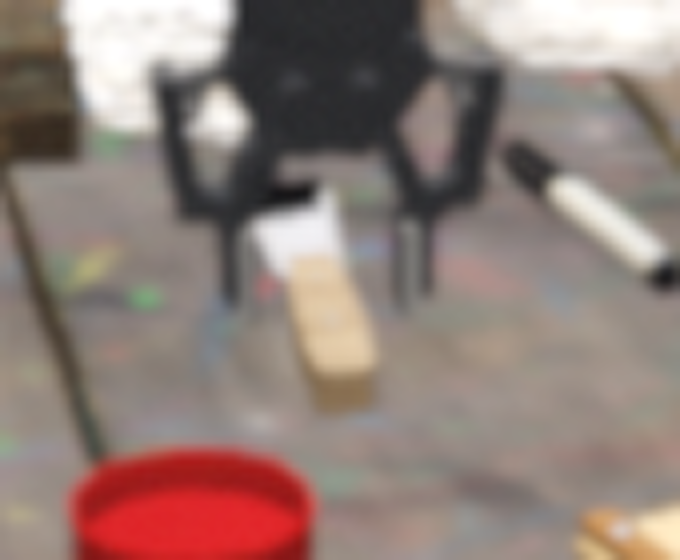

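View pics/w5.png

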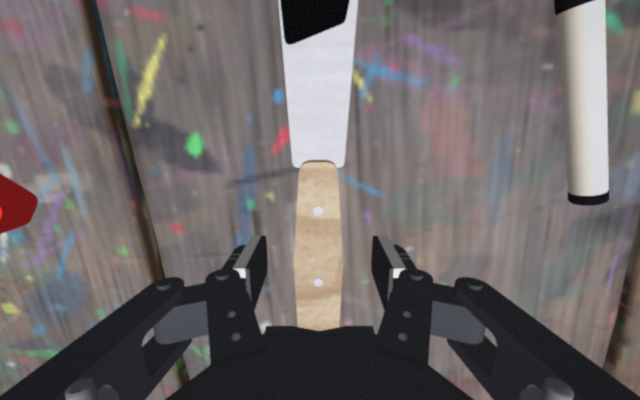

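No contact yet. The fingers straddle the handle, with tips at about scene crop row 300, still above the table. Going 9 mm lower, then closing.

>>> arm_command --commands '[[[0,0,0.03],[0,0,0]],[[0,0,0.06],[0,0,0]],[[0,0,0.09],[0,0,0]],[[0,0,0.09],[0,0,0]],[[0,0,0.09],[0,0,0]]]'

```text
t: 8.85
position: [0.3929, 0.1484, -0.0197]
orientation: [[0.933, -0.359, -0.001], [-0.359, -0.933, -0.0], [-0.0, 0.0, -1.0]]
contact_force: [0.8, 0.3, 0.6]
gripper_width: 0.0555
```

>>> arm_command --commands '[[[0,0,0],[0,0,0]],[[0,0,0],[0,0,0]],[[0,0,0],[0,0,0]],[[0,0,0],[0,0,0]],[[0,0,0],[0,0,0]]]' --fingers 1 --squeeze 45

```text
t: 9.35
position: [0.3936, 0.1486, -0.0192]
orientation: [[0.933, -0.359, 0.001], [-0.359, -0.933, 0.0], [0.001, -0.0, -1.0]]
contact_force: [-0.7, 0.4, 1.8]
gripper_width: 0.0242
```

>>> arm_command --commands '[[[0,0,-0.1],[0,0,0]],[[0,0,-0.3],[0,0,0]],[[0,0,-0.6],[0,0,0]],[[0,0,-0.9],[0,0,0]],[[0,0,-1.0],[0,0,0]],[[0,0,-1.0],[0,0,0]]]'

```text
t: 9.95
position: [0.3946, 0.1489, 0.082]
orientation: [[0.933, -0.359, 0.004], [-0.359, -0.933, 0.001], [0.003, -0.002, -1.0]]
contact_force: [0.1, -0.0, -1.2]
gripper_width: 0.0242
```

```bash
python3 - <<'E'
from h import *
s=vision.snapshot('scene');t=vision.snapshot('top')
S=lambda u,v:(u/5+300-.4,v/5+205-.4)
T=lambda u,v:(u/4.5+335-.39,v/4.5+110-.39)
L=[('hi+',(90,69),(456,48)),('hi0',(208,69),(546,102)),('hi-',(326,70),(643,157)),('lo+',(93,484),(63,156)),('lo0',(216,484),(143,217)),('lo-',(338,485),(231,287))]
P={}
for n,a,b in L:
    P[n]=tri([(t,T(*a)),(s,S(*b))]); print(n,P[n],'top@.021',onz(t,T(*a),.021),'scene@.021',onz(s,S(*b),.021))
print(np.mean(list(P.values()),axis=0))
w=snap('wrist','w6.png'); print(readout.get_obs()['gripper_width'])
i=s['img'];cv2.imwrite('pics/s5.png',cv2.resize(i[130:240,215:325],None,fx=5,fy=5))
for r in vision.tip_of('scene','tool_board')[:1]+vision.tip_of('top','tool_board')[:1]: print(r)
E
```

```text
hi+ [ 0.6732 -0.0723  0.0232] top@.021 [ 0.6728 -0.0718  0.021 ] scene@.021 [ 0.678  -0.0688  0.021 ]
hi0 [ 0.6739 -0.1528  0.0214] top@.021 [ 0.6731 -0.1523  0.021 ] scene@.021 [ 0.676  -0.1522  0.021 ]
hi- [ 0.6735 -0.2331  0.022 ] top@.021 [ 0.6727 -0.2325  0.021 ] scene@.021 [ 0.6767 -0.2317  0.021 ]
lo+ [ 0.3888 -0.0727  0.0225] top@.021 [ 0.3874 -0.0719  0.021 ] scene@.021 [ 0.3921 -0.0707  0.021 ]
lo0 [ 0.389  -0.1526  0.0227] top@.021 [ 0.3881 -0.1522  0.021 ] scene@.021 [ 0.3921 -0.1504  0.021 ]
lo- [ 0.3892 -0.2324  0.0208] top@.021 [ 0.3881 -0.2317  0.021 ] scene@.021 [ 0.3904 -0.2329  0.021 ]
[ 0.5313 -0.1527  0.0221]
0.024341219000512566
{'position': [0.5294, -0.1503, -0.0018], 'score': 0.93}
{'position': [0.5327, -0.1524, -0.0015], 'score': 0.71}
```

View pics/w6.png

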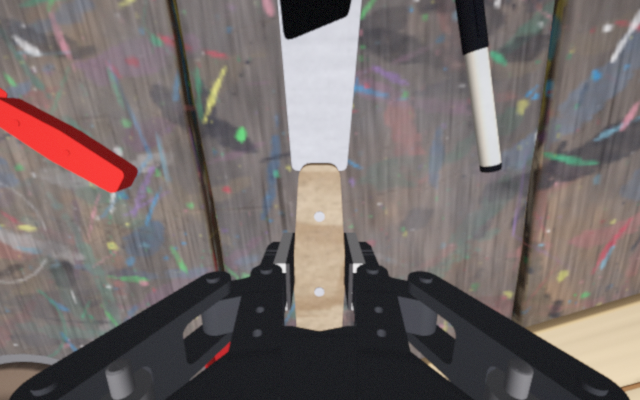

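View pics/s5.png

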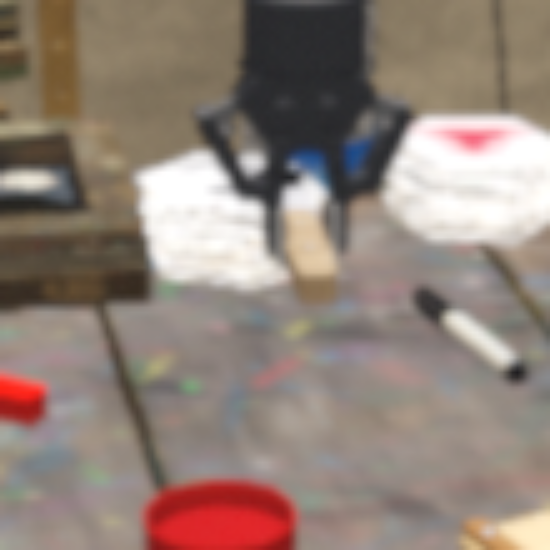

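Board: the screws triangulate to z≈0.022 (expected about 0.021), centre (0.532,-0.152), yaw≈0, so the empty half's middle is (0.532,-0.102). The wrist picture shows the spatula held, centred and straight (rivets at (319,216) and (319,292)). Next is the carry.

```bash
python3 - <<'E'
from h import *
plan([.4915,-.102,.09],-90)
E
```

```text
t 10.2 pos [0.3916 0.148  0.0789] yaw -21.054156580011416 shift [ 1.8303  1.9745 -0.1121] turn [0.0006 0.0002 0.1915]
```

>>> arm_command --commands '[[[0.15,0.17,-0.05],[0,0,0]],[[0.4,0.44,-0.1],[0,0,0]],[[0.65,0.72,-0.1],[0,0,0]],[[0.9,1.0,-0.1],[0,0,0]]]'

```text
t: 10.6
position: [0.4408, 0.0217, 0.0894]
orientation: [[0.934, -0.358, -0.002], [-0.358, -0.934, 0.0], [-0.002, 0.001, -1.0]]
contact_force: [0.9, 0.5, -0.5]
gripper_width: 0.0245
```

>>> arm_command --commands '[[[0.2,0.22,0],[0,0,0.015]],[[0.4,0.43,0],[0,0,0.03]],[[0.58,0.62,0],[0,0,0.05]],[[0.74,0.8,0],[0,0,0.07]],[[0.85,0.9,0],[0,0,0.09]],[[0.9,0.97,0],[0,0,0.11]],[[0.9,0.97,0],[0,0,0.13]],[[0.9,0.97,0],[0,0,0.15]],[[0.9,0.97,0],[0,0,0.17]],[[0.9,0.97,0],[0,0,0.185]],[[0.9,0.97,0],[0,0,0.1915]],[[0.9,0.97,0],[0,0,0.1915]],[[0.9,0.97,0],[0,0,0.1915]],[[0.9,0.97,0],[0,0,0.1915]]]'

```text
t: 12.0
position: [0.49, -0.0999, 0.0899]
orientation: [[0.001, -1.0, -0.001], [-1.0, -0.001, 0.0], [-0.0, 0.001, -1.0]]
contact_force: [0.7, -0.8, -0.7]
gripper_width: 0.0245
```

```bash
python3 - <<'E'
from h import *
plan([.4915,-.102,.02],-90)
w=snap('wrist','w7.png'); o=readout.get_obs(); print(o['gripper_width'],o['contact_force'])
for q in [[.532,-.102,.012],[.6345,-.102,.015],[.667,-.152,.021],[.667,-.052,.012]]: print(q,proj(w,q))
E
```

```text
t 12.0 pos [ 0.49   -0.0999  0.0899] yaw -89.95261491767513 shift [ 0.021  -0.016   0.6985] turn [0.0002 0.0001 0.0001]
0.024654415885765432 [-0.83    0.2055 -1.0471]
[0.532, -0.102, 0.012] [320.5138 151.2884]
[0.6345, -0.102, 0.015] [320.7005  11.6583]
[0.667, -0.152, 0.021] [393.6987 -45.4315]
[0.667, -0.052, 0.012] [250.905  -38.5438]
```

View pics/w7.png

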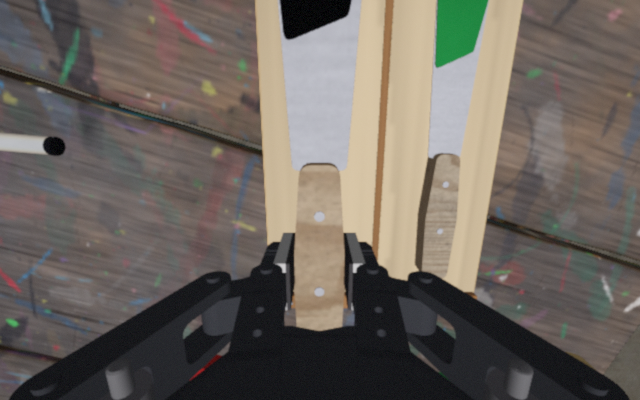

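>>> arm_command --commands '[[[0.01,-0.01,0.2],[0,0,0]],[[0.02,-0.015,0.4],[0,0,0]],[[0.02,-0.015,0.6],[0,0,0]],[[0.02,-0.015,0.75],[0,0,0]],[[0.02,-0.015,0.8],[0,0,0]],[[0.02,-0.015,0.8],[0,0,0]],[[0.02,-0.015,0.8],[0,0,0]]]'

```text
t: 12.75
position: [0.4926, -0.1022, 0.0111]
orientation: [[0.0, -1.0, 0.001], [-1.0, -0.0, -0.0], [0.0, -0.001, -1.0]]
contact_force: [-0.0, -0.0, -0.5]
gripper_width: 0.0247
```

```bash
python3 - <<'E'
from h import *
plan([.4915,-.102,-.007],-90)
w=snap('wrist','w8.png'); s=snap('scene','s8.png')
cv2.imwrite('pics/s8.png',cv2.resize(s['img'][190:280,295:445],None,fx=5,fy=5,interpolation=cv2.INTER_CUBIC))
E
```

```text
t 12.75 pos [ 0.4926 -0.1022  0.0111] yaw -89.9781378545768 shift [-0.0024  0.0112  0.1808] turn [-0.0002 -0.0001  0.0001]
```

View pics/w8.png

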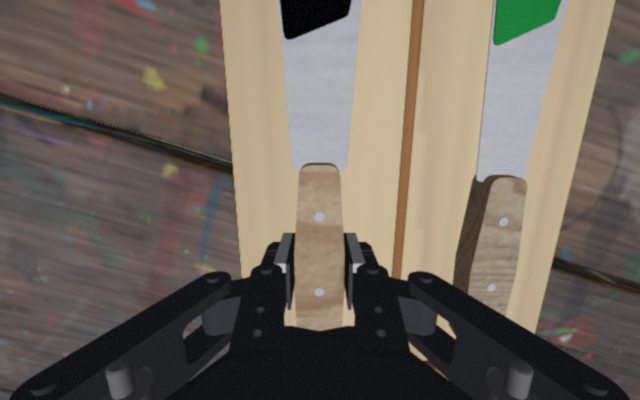

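View pics/s8.png

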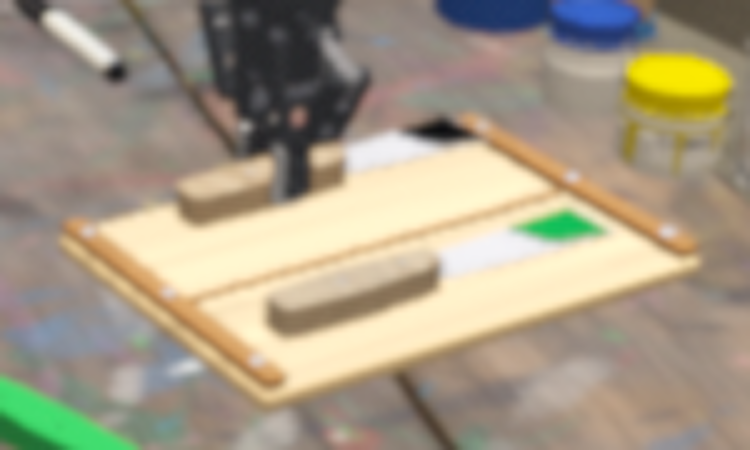

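Wrist: the board edge at 231 and the batten at 409 put the half's mid-line at 320, and the spatula's axis is at 319. Setting it down slowly.

>>> arm_command --commands '[[[0,0.01,0.04],[0,0,0]],[[0,0.01,0.08],[0,0,0]],[[0,0.01,0.12],[0,0,0]],[[0,0.01,0.15],[0,0,0]],[[0,0.01,0.165],[0,0,0]],[[0,0.01,0.165],[0,0,0]],[[0,0.01,0.165],[0,0,0]]]'

```text
t: 13.55
position: [0.4909, -0.102, -0.0061]
orientation: [[0.0, -1.0, -0.0], [-1.0, -0.0, 0.0], [-0.0, 0.0, -1.0]]
contact_force: [-0.1, -0.2, -1.0]
gripper_width: 0.0244
```

>>> arm_command --commands '[[[0,0,0.005],[0,0,0]],[[0,0,0.01],[0,0,0]],[[0,0,0.015],[0,0,0]],[[0,0,0.015],[0,0,0]]]'

```text
t: 13.95
position: [0.4911, -0.1021, -0.0072]
orientation: [[0.0, -1.0, 0.0], [-1.0, -0.0, -0.0], [0.0, -0.0, -1.0]]
contact_force: [-0.9, 0.3, 3.2]
gripper_width: 0.0248
```

Contact felt (+3 N). Releasing and rising.

>>> arm_command --commands '[[[0,0,0],[0,0,0]],[[0,0,0],[0,0,0]],[[0,0,0],[0,0,0]],[[0,0,0],[0,0,0]],[[0,0,0],[0,0,0]]]' --fingers -0.3

```text
t: 14.45
position: [0.4909, -0.1021, -0.0076]
orientation: [[0.0, -1.0, -0.0], [-1.0, -0.0, 0.0], [-0.0, 0.0, -1.0]]
contact_force: [-0.1, 0.8, 0.1]
gripper_width: 0.056
```

>>> arm_command --commands '[[[0,0,-0.1],[0,0,0]],[[0,0,-0.3],[0,0,0]],[[0,0,-0.6],[0,0,0]],[[0,0,-1.0],[0,0,0]],[[0,0,-1.0],[0,0,0]]]'

```text
t: 14.95
position: [0.4961, -0.1035, 0.0987]
orientation: [[0.0, -1.0, 0.012], [-1.0, -0.0, -0.004], [0.004, -0.012, -1.0]]
contact_force: [0.2, 0.1, 0.8]
gripper_width: 0.0555
```

>>> arm_command --commands '[[[0,0.4,-0.3],[0,0,0]],[[0,0.7,-0.6],[0,0,0]],[[0,1.0,-1.0],[0,0,0]],[[0,1.0,-1.0],[0,0,0]],[[0,1.0,-1.0],[0,0,0]]]'

```text
t: 15.45
position: [0.3914, -0.1024, 0.1939]
orientation: [[-0.0, -1.0, 0.004], [-1.0, 0.0, -0.001], [0.001, -0.004, -1.0]]
contact_force: [0.3, -0.3, -0.6]
gripper_width: 0.0557
```

```bash
python3 - <<'E'
from h import *
w=snap('wrist','w9.png'); t=snap('top','t9.png'); s=snap('scene','s9.png')
cv2.imwrite('pics/t9.png',cv2.resize(t['img'][110:235,335:430],None,fx=4.5,fy=4.5,interpolation=cv2.INTER_CUBIC))
cv2.imwrite('pics/s9.png',cv2.resize(s['img'][190:280,295:445],None,fx=5,fy=5,interpolation=cv2.INTER_CUBIC))
o=readout.get_obs(); print(o['t'],o['position'])
for n,q in dict(tip=[.6345,-.102,.0155],end=[.4295,-.102,.021],mid=[.532,-.102,.012],hc=[.484,-.102,.031]).items(): print(n,proj(w,q),(proj(t,q)-[335,110])*4.5)
E
```

```text
15.6 [ 0.3904 -0.1018  0.1913]
tip [316.9656 -62.0671] [132.2724 123.7312]
end [317.5365 146.3284] [136.5293 419.1483]
mid [317.2873  51.7038] [133.4166 271.0601]
hc [317.3807  96.3338] [137.1543 335.0272]
```

View pics/w9.png

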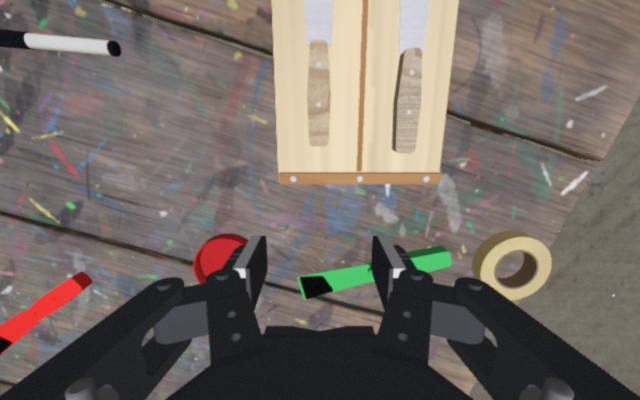

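View pics/t9.png

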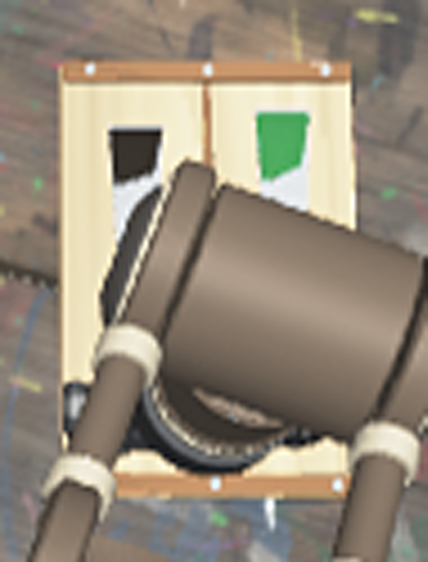

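View pics/s9.png

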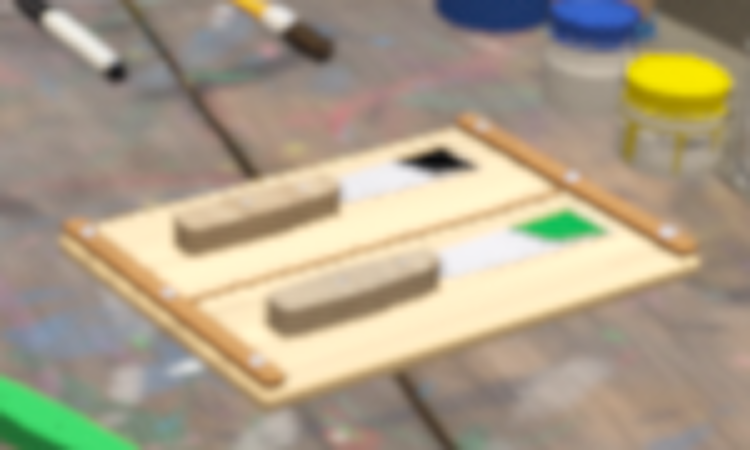

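>>> arm_command --commands '[[[-0.3,0,0],[0,0,0]],[[-0.6,0,0],[0,0,0]],[[-1,0,0],[0,0,0]]]'

```text
t: 15.9
position: [0.3905, -0.0015, 0.1909]
orientation: [[-0.002, -1.0, -0.003], [-1.0, 0.002, 0.0], [-0.0, 0.003, -1.0]]
contact_force: [0.9, 0.8, -0.9]
gripper_width: 0.0554
```

>>> arm_command --commands '[[[-0.3,0,0],[0,0,0]],[[-0.6,0,0],[0,0,0]],[[-1,0,0],[0,0,0]],[[-1,0,0],[0,0,0]],[[-1,0,0],[0,0,0]]]'

```text
t: 16.4
position: [0.3901, 0.0986, 0.1909]
orientation: [[0.004, -1.0, -0.004], [-1.0, -0.004, -0.001], [0.001, 0.004, -1.0]]
contact_force: [-0.2, -0.0, -0.4]
gripper_width: 0.0553
```

```bash
python3 - <<'E'
from h import *
t=snap('top','t10.png')
cv2.imwrite('pics/t10c.png',cv2.resize(t['img'][110:235,335:430],None,fx=4.5,fy=4.5,interpolation=cv2.INTER_CUBIC))
o=readout.get_obs(); print(o['t'],o['position'],o['contact_force'])
E
```

```text
16.45 [0.3902 0.0978 0.1911] [-0.7209 -1.3    -0.2463]
```

View pics/t10c.png

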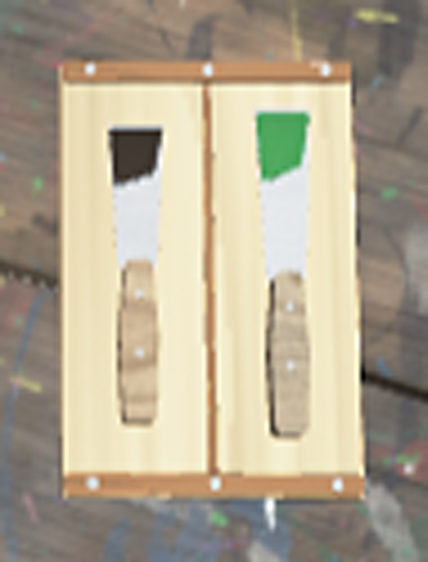

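```bash
python3 - <<'E'
from h import *
t=vision.snapshot('top')
T=lambda u,v:(u/4.5+335-.39,v/4.5+110-.39)
for n,a,z in [('tip',(136,128),.0155),('end',(138,424),.021),('start',(138,261),.021),('r1',(139,294),.031),('r2',(139.5,352),.031),('laidTip',(284,112),.0155),('laidEnd',(289,436),.021)]: print(n,onz(t,T(*a),z))
print(workorder.hand_in())
E
```

```text
tip [ 0.6327 -0.1033  0.0155]
end [ 0.4274 -0.1018  0.021 ]
start [ 0.5379 -0.103   0.021 ]
r1 [ 0.5129 -0.1024  0.031 ]
r2 [ 0.4738 -0.1023  0.031 ]
laidTip [ 0.6446 -0.2042  0.0155]
laidEnd [ 0.4202 -0.2007  0.021 ]
the job is handed in; nothing more can be done
None
```

The loose wooden-handled spatula now lies flat in the middle of the board's empty half, beside the other one and with its blade pointing the same way. I handed the job in at about 16.5 s.

- **First grasp missed:** the fingers shut above the handle without moving the spatula. The pictures showed the real fingertips about 25 mm behind the reported TCP, which disagrees with the text. I went about 23 mm lower and the second grasp held, with the opening reading 24 mm.
- **Placing:** I set it down until I felt about 3 N of contact, then released it. The arm is well clear of everything.
- **Last checks (top camera):**
  - The spatula spans x 0.427 to 0.633, so its middle is at 0.530 against the board's centre at about 0.531.
  - It lies at y about -0.1025 against the wanted -0.102.
  - It is parallel to the board's long sides within about 0.5°.
- **Other spatula:** it looks the same in the pictures from before and after. I never touched the red and green look-alikes.

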